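# Seat the sprung access panel of a bench instrument

### The arm

A 6-joint arm with a two-finger parallel gripper is mounted at the origin on the work surface. World frame = base frame: x ahead of the robot, y to its left, z up, the work surface at z = 0. Lengths are in mm, angles in rad, forces in N, time in s.
With the tool pointing down it reaches from about 275 to 775 mm from the base axis. Payload 14.6 kg.
Tool frame: the origin (TCP) lies between the finger pads; the fingertips stand 14 mm ahead of it and the grasp point (between the pads) lies 5 mm behind it (env.finger_overhang is the distance from the TCP to the fingertips, in mm); z points along the fingers, y is the direction in which the jaws open and shut (so a half turn about z gives the same grasp; the last joint's range is limited). The gripper opens to 85 mm and grips with 20 to 120 N. Pads are 22 mm wide; open, the fingers measure 114 mm over their backs; the gripper's body (76 mm by 85 mm) begins 54 mm behind the grasp point. The pads swing forward as they close: fully open they stand 13 mm farther back than shut.
Start: joints at [-1.442, 0.263, -0.048, 1.259, 0, 1.415], TCP at [146.997, -504.004, 245.278] pointing down, gripper open.
Joint ranges: [-2.65, 2.65], [-0.89, 1.7], [-1.18, 1.37], [-2.13, 2.11], [-1.35, 1.29], [-3.14, 3.14]. Speed limits (rad/s): [1.89, 1.89, 2.57, 2.79, 3.14, 3.14].

### API

Orientations are given as a unit quaternion [x, y, z, w].
In Python, from bench import env gives the robot as it stands. The module is installed in compiled form; this text tells all that it offers.
- The arm moves only by the tool step_arm, never from a script. Its argument "steps" is text: rows parted by semicolons, each of 6 numbers parted by spaces: the shift along the tool's x, y, z in units of 40 mm (1.0 is 40 mm), then the turn, a rotation vector about the tool's x, y, z in degrees. A call has exactly 8 rows; each row is the pose to reach, as a shift and turn from the pose commanded when the call began, along the tool's axes at that moment; what a row does not reach only later rows make up. A row lasts 1/12 s, in which the tool goes at most 41.7 mm and 7.16 degrees, less where a joint would pass 70% of its speed; a pose out of reach is approached as far as the arm can. A call with a gripper value outside its range is refused whole. "gripper" is the closure, from 0 (fully open) to 1 (shut), set as the call begins (left out, the last holds). The fingers move at their own pace and stop on an object; the grip force is fixed at half the most. Time passes only in rows, so rows that repeat a pose let the fingers close, or fill a call up. It gives the time, the measured TCP pose, the force and the opening at its end, in the units of the state.
- env.read_state(): the state, without advancing time (a new reading comes with each control period).
- env.snapshot(name): name is "scene" or "top" or "wrist"; returns (picture, depth): 420x560x3 uint8, red, green, blue; 420x560 float32, mm along the optical axis (not along the pixel's ray), 0 where there is no reading.
- env.camera_info(name): a dict with "fx", "fy", "cx", "cy" (pixels), "k1" (the pictures are not rectified: a ray, as slopes to the right and down, at radius r is drawn at 1 + k1 r^2 times it, then the intrinsics apply), "rvec" (rotation vector, rad) and "tvec" (3), from world to camera coordinates, as OpenCV has them; the wrist camera has in their place "mount" (4x4, takes a point from camera to tool coordinates, whose origin is the TCP and whose axes are the flange's). Camera axes: x right, y down, z forward; pixel columns grow to the right and rows downward; lengths in mm; the calibration is good to about 2 mm. A picture is of the moment at which its call begins: read the wrist's pose just before it. camera_info takes no time and is no camera call.
- env.close_job(): hands the job in, once; it reports no verdict.
The state is a dict: "time": time; "joint_positions": joint angles; "qd": joint speeds; "effort": joint torques, N m; "tcp_pos": TCP position; "tool_rot": TCP orientation; "ft_force": force on the tool from outside, world axes, zero at the start; "ft_torque": the same for the moment, N m; "grip_width": opening from 0.0 (shut) to 1.0 (fully open).
Only numpy, scipy, OpenCV 4.12 (cv2) and the standard library are available. Lean on these libraries where they do the work, as an engineer would, in place of code of your own. Each camera call takes 0.05 s, during which the arm holds its last target.

### The job

Lift the handled canister off the round stand on the instrument's access panel and set it down upright on the blue mat without dropping it. Then turn the blue quarter-turn fastener clockwise until its white slot line is in line with the two orange marks, and after that press the panel fully home against the frame and finish holding it pressed there. Leave the mouse, the tip box and the jar where they are.

Things in the scene. Friction and masses are not known exactly. Their poses are not given: they have to be found in the camera images.
- instrument: White bench instrument, fixed, 220 (x) x 300 (y) mm; origin on the bench under its centre, z up. On top a light grey access panel, 170 x 260 mm, stands 7 mm proud of a dark grey frame on springs; its upper face is at 113 mm raised, 106 mm home. On it, in the instrument's x, y: black round stand (84 mm across, 8 mm high) at (10, 75), yellow press pad at (0, 0), fastener at (0, -75) mm
- panel (a joint): Travel of the access panel in m: 0 raised on its springs, 0.007 fully home on the frame. It moves straight down without tilting, wherever it is pressed; about 6 N starts it, about 12 N holds it home. With the fastener more than about 0.2 rad out of line its cross pin meets the frame and the panel goes down only 1 mm
- panel_pad (a point): Centre of the upper face of the yellow press pad (30 mm across, 2 mm high) in the middle of the panel: a good place to press, with closed fingertips. The panel may be pressed anywhere else too
- fastener (a joint): Angle of the quarter-turn fastener in rad: 0 when its slot line is in line with the orange marks (parallel to the instrument's y), growing anticlockwise seen from above; it begins 0.8 to 1.4 rad anticlockwise of the marks. Its range is -0.6 to 1.6: it has no stop or click at 0 and stays where it is left (friction 0.06 N m)
- fastener_top (a point): Centre of the top of the fastener's upright blue wing: a bar 44 mm long, 14 mm thick, 24 mm high, with a white line along its top, on a steel disc 48 mm across and 4 mm thick that lies on the panel. This point is 28 mm above the panel's upper face; the wing runs along this point's y axis and turns with it
- canister: Closed steel canister with a green lid, 79 mm across, 75 mm high to the lid's top, about 0.3 kg, loose, with a red arch handle above the lid; origin at the centre of its underside, z up. It starts on the round stand on the panel
- canister_handle (a point): Centre of the canister's handle bar, 119 mm above its underside: a level bar along the canister's x axis, 69 mm long, 12 x 12 mm in section, 38 mm clear above the lid, with a post at each end (55 mm free between the posts)
- mat: Light blue mat, 220 x 220 x 3 mm, fixed flat on the bench beside the instrument; origin at the centre of its underside, sides along its x and y
- mouse: Grey and black computer mouse, 105 x 58 x 31 mm, loose, bystander
- tipbox: Blue box of pipette tips with a clear lid, 82 x 117 x 63 mm, loose, bystander
- jar: Small jar, 60 mm across, 85 mm high, loose, bystander
Things that resemble listed ones, but are neither listed nor needed, are in the scene too. There is more than one size of the canister; the job needs the largest.

How it is judged (in metres and radians):
On the way, in this order (a step that is already met when the one before it is completed fails the run):
1. the canister stands upright on the mat, let go (x of canister in the frame of mat between -0.09 and 0.09 m and y of canister in the frame of mat between -0.09 and 0.09 m and height (world z) of canister below 0.008 m and angle between canister's own z axis and vertical below 0.1 rad and linear speed of canister below 0.02 m/s and contact force between each of the arm, the fingers and canister below 0.1 N), for 0.2 s.
2. the fastener's slot is in line with the marks (value of joint fastener between -0.2 and 0.2 rad), for 0.2 s.
At the end, for the whole second after the job is handed in: Through the last second the robot pushes the panel with over 6 N, the panel is within 1.2 mm of home, the fastener within 0.2 rad of the marks, and the canister stands still, upright (0.1 rad) on the mat, its centre within 90 mm of the mat's centre along each side (all of step 2 and value of joint panel above 0.0058 m and contact force between any of the fingers, the arm and instrument above 6 N and x of canister in the frame of mat between -0.09 and 0.09 m and y of canister in the frame of mat between -0.09 and 0.09 m and height (world z) of canister below 0.008 m and angle between canister's own z axis and vertical below 0.1 rad and linear speed of canister below 0.02 m/s); the arm keeps its last pose, push and grip.
It fails at once if the canister is dropped (contact force between anything else and canister below 0.05 N and linear speed of canister above 0.5 m/s).
It fails at once if the canister is tipped over (angle between canister's own z axis and vertical above 0.6 rad).
It fails at once if the mouse, the tip box or the jar is disturbed (moved over 30 mm) (distance of any of mouse, tipbox, jar from where it was at the start of the episode above 0.03 m).
It also fails if it takes over 67 s, if anything falls off the work surface, if the arm or the gripper's body presses on something with over 40 N, if the wrist force passes 120 N, or if a joint passes its speed limit or range.

## Working session

There is one attempt and no reset: what is moved stays moved. The work goes in short steps, Python scripts to look and compute and a tool call to move; the robot and the scene stay as the last step left them, time stands still between calls to the robot, and variables do not carry over. Pictures are saved under pics/ and viewed, and the job is handed in when it is done.

Besides the shell and the picture viewer there is one more tool, called after "Request:" in YAML: its name, and indented under it one key for each argument. step_arm: Moves the arm, as the interface text tells. Its arguments: {"type":"object","properties":{"steps":{"type":"string"},"gripper":{"type":"number"}},"required":["steps"]}

```bash
mkdir -p pics; cat > h.py <<'E'
import numpy as np, cv2
from bench import env
from scipy.spatial.transform import Rotation as R
def save(n,img): cv2.imwrite('pics/'+n+'.png',img[:,:,::-1])
E
python3 - <<'E'
from h import *
print(env.read_state())
for n in ("scene","top","wrist"):
    p,d=env.snapshot(n); save(n+'0',p); np.savez('pics/'+n+'0.npz',p=p,d=d); print(n,env.camera_info(n))
E
```

```text
{'time': 0.0, 'joint_positions': array([-1.44228216e+00,  2.63541316e-01, -4.89270276e-02,  1.25939050e+00,
       -4.39049414e-05,  1.41550338e+00]), 'qd': array([-0.00132376, -0.00042783, -0.00020116, -0.00097703, -0.00111364,
       -0.00213126]), 'effort': array([-4.39486015e-03, -6.37620020e+01,  3.84564579e+01,  1.40187348e-02,
       -2.69681404e-04,  5.97624478e-06]), 'tcp_pos': array([ 146.96080305, -503.74878203,  244.81918816]), 'tool_rot': array([ 9.89948433e-01,  1.41427785e-01, -1.48375069e-05, -5.31503142e-04]), 'ft_force': array([-0.35346   ,  0.02392428, -0.37371527]), 'ft_torque': array([ 0.02006087,  0.03871033, -0.05303721]), 'grip_width': 0.9991751515796671}
scene {'fx': 511.7812834418739, 'fy': 511.7812834418739, 'cx': 282.57180597760004, 'cy': 214.0091907128942, 'k1': -0.15484150747948042, 'rvec': array([ 2.29401463,  1.14107184, -0.35063187]), 'tvec': array([-374.88246115, -329.63450226, 2033.18948542])}
top {'fx': 457.7416766777342, 'fy': 457.7416766777342, 'cx': 282.23288719377837, 'cy': 208.838681989444, 'k1': 0.03569355849975186, 'rvec': array([ 2.11765947, -2.16160571,  0.16754184]), 'tvec': array([  24.93256364,  642.02938895, 1686.05627999])}
wrist {'fx': 349.8514704548307, 'fy': 349.8514704548307, 'cx': 280.95895626529574, 'cy': 212.0085248297859, 'k1': -0.03226179225868969, 'mount': array([[ 1.66378677e-03, -9.51908601e-01, -3.06377623e-01,
         7.94780177e+01],
       [ 9.99998360e-01,  1.80276685e-03, -1.70656136e-04,
         1.34073826e+00],
       [ 7.14776466e-04, -3.06376837e-01,  9.51910039e-01,
        -1.28890248e+02],
       [ 0.00000000e+00,  0.00000000e+00,  0.00000000e+00,
         1.00000000e+00]])}
```

View pics/scene0.png

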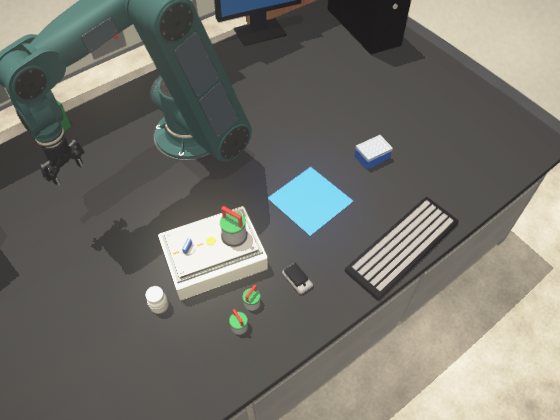

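View pics/top0.png

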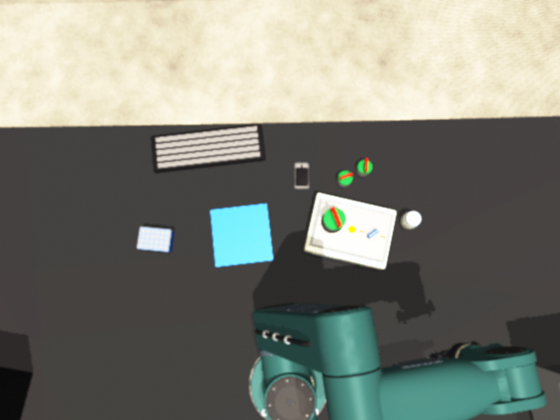

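View pics/wrist0.png

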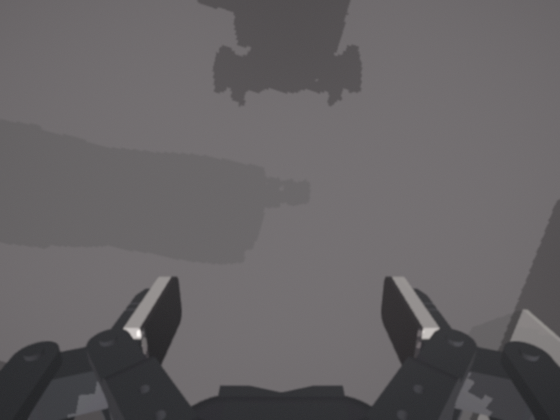

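The scene and top views agree. In the top view the big canister is at (333,218) on the instrument, the yellow pad at (352,230), the blue wing at (372,233) and the mat at (241,236). The decoy canisters are at (345,178) and (365,166).

```bash
cat >> h.py <<'E'
def ray(name,uv,pose=None):
    c=env.camera_info(name); K=np.array([[c['fx'],0,c['cx']],[0,c['fy'],c['cy']],[0,0,1]])
    uv=np.asarray(uv,float).reshape(-1,1,2)
    xy=cv2.undistortPoints(uv,K,np.array([c['k1'],0,0,0,0.]),).reshape(-1,2)
    d=np.c_[xy,np.ones(len(xy))]
    if name=='wrist':
        M=c['mount']; p,q=pose; Rt=R.from_quat(q).as_matrix()
        return p+Rt@M[:3,3], (Rt@M[:3,:3]@d.T).T
    Rm=cv2.Rodrigues(c['rvec'])[0]
    return -Rm.T@c['tvec'], (Rm.T@d.T).T
def onplane(name,uv,z,pose=None):
    o,d=ray(name,uv,pose); t=(z-o[2])/d[:,2]; return o+d*t[:,None]
def mask(p,lo,hi,box=None):
    h=cv2.cvtColor(p,cv2.COLOR_RGB2HSV); m=cv2.inRange(h,np.array(lo),np.array(hi))
    if box is not None:
        z=np.zeros_like(m); x0,y0,x1,y1=box; z[y0:y1,x0:x1]=m[y0:y1,x0:x1]; m=z
    return m
def blob(m):
    n,l,s,c=cv2.connectedComponentsWithStats(m); i=1+np.argmax(s[1:,4]); mm=(l==i).astype(np.uint8)
    ct=cv2.findContours(mm,cv2.RETR_EXTERNAL,cv2.CHAIN_APPROX_NONE)[0][0]
    return c[i],s[i,4],ct
RED=((0,120,80),(8,255,255));YEL=((22,120,120),(35,255,255));GRN=((50,120,60),(75,255,255))
BLU=((105,90,60),(125,255,255));MAT=((90,80,120),(104,255,255))
def pca(ct):
    (c,(w,h),a)=cv2.minAreaRect(ct); b=cv2.boxPoints((c,(w,h),a)); e=[b[1]-b[0],b[2]-b[1]]
    e=max(e,key=np.linalg.norm)/2; return np.array([np.array(c)-e,np.array(c)+e])
E
python3 - <<'E'
from h import *
T=np.load('pics/top0.npz')['p'];S=np.load('pics/scene0.npz')['p']
c,a,ct=blob(mask(T,*MAT,(190,190,300,290))); print('mat',c,a,onplane('top',cv2.boxPoints(cv2.minAreaRect(ct)),3)[:,:2].round(1), onplane('top',c,3).round(1))
c,a,ct=blob(mask(T,*YEL,(300,180,410,280))); print('pad top',c,a,onplane('top',c,115).round(1))
c,a,ct=blob(mask(T,*RED,(300,190,400,280))); e=pca(ct); w=onplane('top',[c,*e],238); print('handle',c,a,w.round(1))
c,a,ct=blob(mask(T,*BLU,(355,215,400,260))); e=pca(ct); print('wing',c,a,onplane('top',[c,*e],135).round(1))
c,a,ct=blob(mask(S,*MAT,(250,150,370,250))); print('mat S',c,a,onplane('scene',c,3).round(1))
c,a,ct=blob(mask(S,*YEL,(190,220,240,260))); print('pad S',c,a,onplane('scene',c,115).round(1))
c,a,ct=blob(mask(S,*RED,(210,195,250,235))); print('handle S',c,a,onplane('scene',[c,*pca(ct)],238).round(1))
c,a,ct=blob(mask(S,*BLU,(170,225,205,265))); print('wing S',c,a,onplane('scene',[c,*pca(ct)],130).round(1))
for n,p,b in(('top',T,(290,180,420,280)),('scene',S,(140,190,290,300))):
    x0,y0,x1,y1=b; cv2.imwrite(f'pics/z_{n}.png',cv2.resize(p[y0:y1,x0:x1,::-1],None,fx=5,fy=5,interpolation=2))
# other objects
for n,uv,z in(('mouse',(301,175),30),('jar',(411,219),85),('tipbox',(155,239),63),('can2',(345,178),100),('can3',(365,166),100)): print(n,onplane('top',uv,z).round())
E
```

```text
mat [240.90857467 234.8032368 ] 3522 [[656.9 301.9]
 [678.2  69.8]
 [448.4  48.2]
 [428.1 275.6]] [[551.7 173.3   3. ]]
pad top [351.45714286 228.91428571] 35 [[ 553.4 -237.3  115. ]]
handle [335.2962963  215.62962963] 54 [[ 585.9 -166.2  238. ]
 [ 615.2 -155.2  238. ]
 [ 554.3 -178.5  238. ]]
wing [368.75 234.5 ] 4 [[ 530.  -294.9  135. ]
 [ 525.2 -291.2  135. ]
 [ 535.8 -298.9  135. ]]
mat S [309.92081152 200.29253927] 3056 [[559.1 168.9   3. ]]Traceback (most recent call last):
  File "<stdin>", line 8, in <module>
  File "h.py", line 23, in blob
    n,l,s,c=cv2.connectedComponentsWithStats(m); i=1+np.argmax(s[1:,4]); mm=(l==i).astype(np.uint8)
                                                     ~~~~~~~~~^^^^^^^^^
    return _wrapfunc(a, 'argmax', axis=axis, out=out, **kwds)
    return bound(*args, **kwds)
ValueError: attempt to get argmax of an empty sequence
```

Request:
step_arm:
  steps: "0.6 -0.2 -0.6 0 0 0; 1.4 -0.5 -1.2 0 0 0; 2.2 -0.7 -1.8 0 0 0; 3.0 -1.0 -2.4 0 0 0; 3.8 -1.2 -2.8 0 0 0; 4.7 -1.5 -3.1 0 0 0; 5.6 -1.8 -3.3 0 0 0; 6.5 -2.1 -3.4 0 0 0"

```text
time: 0.82
tcp_pos: [374.4, -349.4, 382.4]
tool_rot: [0.99, 0.141, 0.0, 0.001]
ft_force: [0.6, -1.1, 0.1]
grip_width: 1.001
```

Request:
step_arm:
  steps: "0.9 -0.3 0 0 0 0; 1.8 -0.6 0 0 0 -1; 2.7 -0.9 0 0 0 -2; 3.6 -1.2 0 0 0 -3; 4.5 -1.5 0 0 0 -4; 5.2 -1.7 0 0 0 -5; 5.4 -1.7 0 0 0 -5; 5.4 -1.7 0 0 0 -5"

```text
time: 1.48
tcp_pos: [562.9, -223.8, 380.2]
tool_rot: [0.983, 0.186, -0.001, -0.0]
ft_force: [-0.7, -0.5, -0.1]
grip_width: 0.998
```

```bash
python3 - <<'E'
from h import *
s=env.read_state(); print(s['time'],s['tcp_pos'],s['tool_rot'],s['ft_force'])
p,d=env.snapshot('wrist'); save('w1',p); np.savez('pics/w1.npz',p=p,d=d,pos=s['tcp_pos'],q=s['tool_rot'])
E
```

```text
1.4833 [ 562.9081759  -223.77683315  380.18050941] [ 9.82618595e-01  1.85634576e-01 -5.19953491e-04 -4.79668462e-04] [-0.70947009 -0.47410991 -0.09363358]
```

View pics/w1.png

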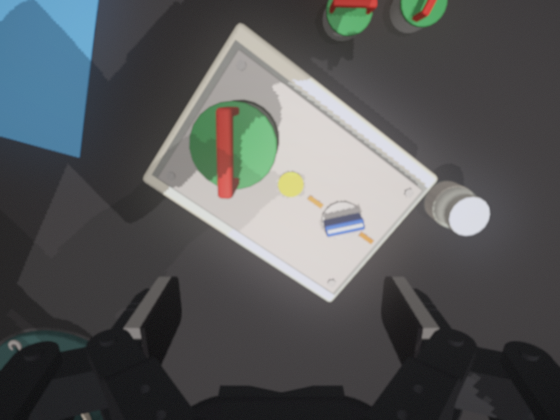

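The view shows the red handle from (227,110) to (225,197), the pad at (291,185), the wing's white line at about (343,226), and orange marks at (314,201) and (367,238).

```bash
cat > m1.py <<'E'
from h import *
import sys
f=np.load('pics/%s.npz'%sys.argv[1]); p=f['p']; pose=(f['pos'],f['q'])
Rt=R.from_quat(pose[1]).as_matrix(); x=Rt[:,0]
print('tool x angle',np.degrees(np.arctan2(x[1],x[0])))
def show(n,uv,z):
    w=onplane('wrist',uv,z,pose); print(n,np.round(uv,1).tolist(),w.round(1).tolist(),'tool/40',((w-pose[0])@Rt/40).round(2).tolist()); return w
def ang(w): d=w[1]-w[0]; return np.degrees(np.arctan2(d[1],d[0]))
try:
    c,a,ct=blob(mask(p,*RED,(190,60,280,230))); e=pca(ct); w=show('handle',[c,*e],246); print(a,ang(w[1:]),np.linalg.norm(w[2]-w[1]))
except Exception as ex: print(ex)
c,a,ct=blob(mask(p,*YEL,(100,100,450,300))); pad=show('pad',[c],115)[0]
om=mask(p,(8,90,120),(20,255,255)); n,l,s,cc=cv2.connectedComponentsWithStats(om)
o=[cc[i] for i in range(1,n) if s[i,4]>25]; print('orange',[s[i,4] for i in range(1,n)])
w=show('orange',o,113); print('angs',[ang(w[[i,j]]) for i in range(len(w)) for j in range(i)])
c,a,ct=blob(mask(p,*BLU,(250,150,430,300))); e=pca(ct); w=show('wing',[c,*e],135); print(a,ang(w[1:]))
wm=mask(p,(0,0,215),(180,60,255),(322,208,366,240)); c,a,ct=blob(wm); e=pca(ct); w=show('line',[c,*e],141); print(a,ang(w[1:]),np.linalg.norm(w[2]-w[1]))
E
python3 m1.py w1
```

```text
tool x angle 21.396296465070705
handle [[224.7, 150.5], [221.3, 196.6], [226.8, 107.4]] [[587.9, -169.9, 246.0], [553.0, -179.0, 246.0], [617.9, -161.3, 246.0]] tool/40 [[1.08, -1.02, 3.35], [0.18, -1.13, 3.36], [1.85, -0.95, 3.35]]
1353 15.197516843058713 67.27683086120271Traceback (most recent call last):
  File "m1.py", line 12, in <module>
    c,a,ct=blob(mask(p,*YEL,(100,100,450,300))); pad=show('pad',[c],115)[0]
           ~~~~^^^^^^^^^^^^^^^^^^^^^^^^^^^^^^^^
  File "h.py", line 23, in blob
    n,l,s,c=cv2.connectedComponentsWithStats(m); i=1+np.argmax(s[1:,4]); mm=(l==i).astype(np.uint8)
                                                     ~~~~~~~~~^^^^^^^^^
    return _wrapfunc(a, 'argmax', axis=axis, out=out, **kwds)
    return bound(*args, **kwds)
ValueError: attempt to get argmax of an empty sequence
```

```bash
python3 - <<'E'
from h import *
f=np.load('pics/w1.npz'); p=f['p'];d=f['d']; pose=(f['pos'],f['q'])
h=cv2.cvtColor(p,cv2.COLOR_RGB2HSV); print(h[185,291],h[201,314],h[238,367],h[228,340],h[130,215],h[225,345],h[222,362])
m=mask(p,*RED,(190,60,280,230)); v,u=np.nonzero(m); o,r=ray('wrist',np.c_[u,v],pose)
P=o+r*d[v,u][:,None]; z=P[:,2]; print(np.percentile(z,[5,25,50,75,95]))
t=np.abs(z-np.percentile(z,85))<5; q=P[t]; (c,wh,a)=cv2.minAreaRect(q[:,:2].astype(np.float32)); print(t.sum(),c,wh,a)
x=q[:,:2]-q[:,:2].mean(0); ev,V=np.linalg.eigh(x.T@x); print(q.mean(0),np.degrees(np.arctan2(V[1,1],V[0,1])))
E
```

```text
[ 28 106 222] [ 19 115 220] [ 18 124 218] [114  16 219] [ 44  88 119] [111  90 213] [111  82 203]
[244.00233891 245.47310412 246.11563415 246.68537887 247.41531156]
1310 (585.2333374023438, -170.27490234375) (66.6937484741211, 11.65974235534668) 19.63642692565918
[ 586.75680679 -170.10605573  246.06977298] -160.36073591034543
```

```bash
sed -i 's/YEL=((22,120,120)/YEL=((24,80,120)/; s/BLU=((105,90,60)/BLU=((105,75,60)/' h.py; sed -i 's/(8,90,120),(20/(10,80,120),(21/' m1.py; python3 m1.py w1
```

```text
tool x angle 21.396296465070705
handle [[224.7, 150.5], [221.3, 196.6], [226.8, 107.4]] [[587.9, -169.9, 246.0], [553.0, -179.0, 246.0], [617.9, -161.3, 246.0]] tool/40 [[1.08, -1.02, 3.35], [0.18, -1.13, 3.36], [1.85, -0.95, 3.35]]
1353 15.197516843058713 67.27683086120271
pad [[290.4, 183.9]] [[554.6, -239.8, 115.0]] tool/40 [[-0.33, 0.3, 6.63]]
orange [np.int32(2), np.int32(8), np.int32(1), np.int32(2), np.int32(1), np.int32(1), np.int32(1), np.int32(1), np.int32(3), np.int32(1), np.int32(9), np.int32(2), np.int32(2), np.int32(29), np.int32(7), np.int32(1), np.int32(14), np.int32(55), np.int32(53)]
orange [[216.0, 133.0], [315.0, 201.4], [366.0, 237.6]] [[577.7, -141.4, 113.0], [545.2, -274.9, 113.0], [525.8, -350.9, 113.0]] tool/40 [[1.1, -1.78, 6.68], [-0.87, 1.04, 6.68], [-2.02, 2.63, 6.68]]
angs [np.float64(76.34636275524993), np.float64(76.09575575849924), np.float64(75.65657985834206)]
wing [[343.7, 223.4], [325.2, 227.7], [361.9, 219.5]] [[538.4, -311.2, 135.0], [525.9, -293.6, 135.0], [550.2, -328.4, 135.0]] tool/40 [[-1.36, 1.82, 6.13], [-1.49, 1.29, 6.13], [-1.24, 2.33, 6.13]]
170 -55.06611372101727
line [[342.8, 237.0], [322.0, 234.5], [363.0, 234.5]] [[524.8, -315.1, 141.0], [518.9, -292.0, 141.0], [535.9, -335.2, 141.0]] tool/40 [[-1.72, 1.78, 5.98], [-1.64, 1.19, 5.98], [-1.64, 2.35, 5.98]]
175 -68.51110460786239 46.39882114561383
```

Request:
step_arm:
  steps: "0.4 -0.4 0.6 0 0 0; 0.8 -0.8 1.2 0 0 1; 1.03 -1.04 2 0 0 1.8; 1.03 -1.04 2.7 0 0 1.8; 1.03 -1.04 3.2 0 0 1.8; 1.03 -1.04 3.5 0 0 1.8; 1.03 -1.04 3.66 0 0 1.8; 1.03 -1.04 3.66 0 0 1.8"

```text
time: 2.2
tcp_pos: [583.4, -171.9, 234.2]
tool_rot: [0.986, 0.168, -0.001, -0.0]
ft_force: [-0.3, 0.1, 0.0]
grip_width: 0.993
```

```bash
python3 - <<'E'
from h import *
s=env.read_state(); print(s['time'],s['tcp_pos'],s['tool_rot'],s['ft_force'])
p,d=env.snapshot('wrist'); save('w2',p); np.savez('pics/w2.npz',p=p,d=d,pos=s['tcp_pos'],q=s['tool_rot'])
E
```

```text
2.2 [ 583.41596633 -171.86972696  234.20321608] [ 9.85744460e-01  1.68247739e-01 -6.55507388e-04 -3.56911662e-04] [-0.29579055  0.11016677  0.02919171]
```

View pics/w2.png

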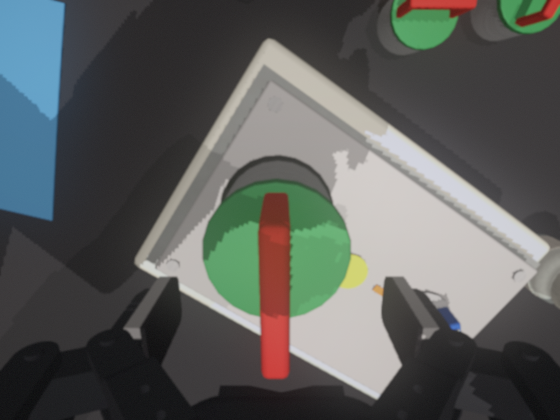

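The handle (x≈275) sits centred between the pads, which span 180 to 383, and is parallel to them. I'll close now.

Request:
step_arm:
  steps: "0 0 0 0 0 0; 0 0 0 0 0 0; 0 0 0 0 0 0; 0 0 0 0 0 0; 0 0 0 0 0 0; 0 0 0 0 0 0; 0 0 0 0 0 0; 0 0 0 0 0 0"
  gripper: 1

```text
time: 2.92
tcp_pos: [584.7, -170.9, 235.0]
tool_rot: [0.986, 0.169, 0.0, -0.0]
ft_force: [-0.9, 2.2, 2.3]
grip_width: 0.126
```

Request:
step_arm:
  steps: "0 0 0 0 0 0; 0 0 0 0 0 0; 0 0 -0.1 0 0 0; 0 0 -0.3 0 0 0; 0 0 -0.5 0 0 0; 0 0 -0.7 0 0 0; 0 0 -0.9 0 0 0; 0 0 -1.0 0 0 0"

```text
time: 3.58
tcp_pos: [585.0, -171.3, 276.4]
tool_rot: [0.986, 0.169, 0.001, 0.0]
ft_force: [0.5, 0.8, -3.6]
grip_width: 0.131
```

```bash
python3 - <<'E'
from h import *
s=env.read_state(); print(s['time'],s['tcp_pos'],s['tool_rot'],s['ft_force'],s['grip_width'])
p,d=env.snapshot('scene'); save('s3',p[120:330,100:380]); cv2.imwrite('pics/s3.png',cv2.resize(p[120:320,120:380,::-1],None,fx=3,fy=3))
E
```

```text
3.5833 [ 585.00554346 -171.26991462  276.41405612] [9.85616126e-01 1.68997918e-01 6.04281702e-04 4.36934225e-04] [ 0.46132091  0.79733107 -3.57076177] 0.13078085725748884
```

View pics/s3.png

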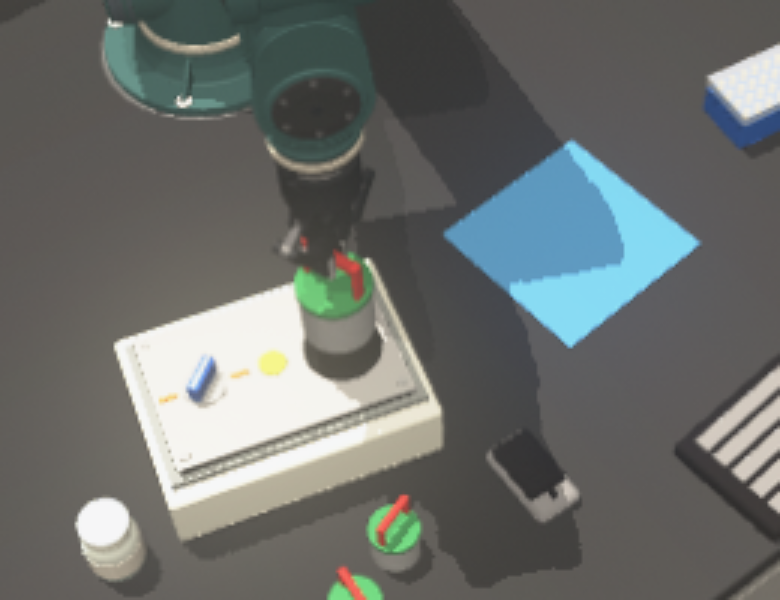

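The canister is lifted and upright. Next I'll carry it over the mat, whose centre is at about (553,173).

Request:
step_arm:
  steps: "0.05 -0.2 0 0 0 0; 0.15 -0.6 0 0 0 0; 0.3 -1.2 0 0 0 0; 0.5 -1.9 0 0 0 0; 0.7 -2.7 0 0 0 0; 0.9 -3.5 0 0 0 0; 1.1 -4.3 0 0 0 0; 1.3 -5.1 0 0 0 0"

```text
time: 4.3
tcp_pos: [564.5, 41.4, 274.6]
tool_rot: [0.986, 0.169, -0.0, -0.0]
ft_force: [0.5, 0.1, -3.1]
grip_width: 0.129
```

Request:
step_arm:
  steps: "0.2 -0.8 0 0 0 0; 0.4 -1.5 0.2 0 0 0; 0.55 -2.2 0.5 0 0 0; 0.7 -2.8 0.9 0 0 0; 0.8 -3.1 1.4 0 0 0; 0.8 -3.25 1.9 0 0 0; 0.8 -3.3 2.4 0 0 0; 0.8 -3.3 2.8 0 0 0"

```text
time: 4.97
tcp_pos: [550.0, 175.5, 161.2]
tool_rot: [0.985, 0.17, -0.001, -0.0]
ft_force: [-0.2, 0.2, -3.5]
grip_width: 0.126
```

```bash
python3 - <<'E'
from h import *
s=env.read_state(); print(s['time'],s['tcp_pos'],s['tool_rot'],s['ft_force'],s['grip_width'])
p,d=env.snapshot('scene'); cv2.imwrite('pics/s4.png',cv2.resize(p[100:300,180:440,::-1],None,fx=3,fy=3))
E
```

```text
4.9667 [550.02156991 175.5310158  161.15029059] [ 9.85463395e-01  1.69885665e-01 -8.52038339e-04 -1.77126051e-04] [-0.21010195  0.16265446 -3.51523171] 0.12638501806907546
```

View pics/s4.png

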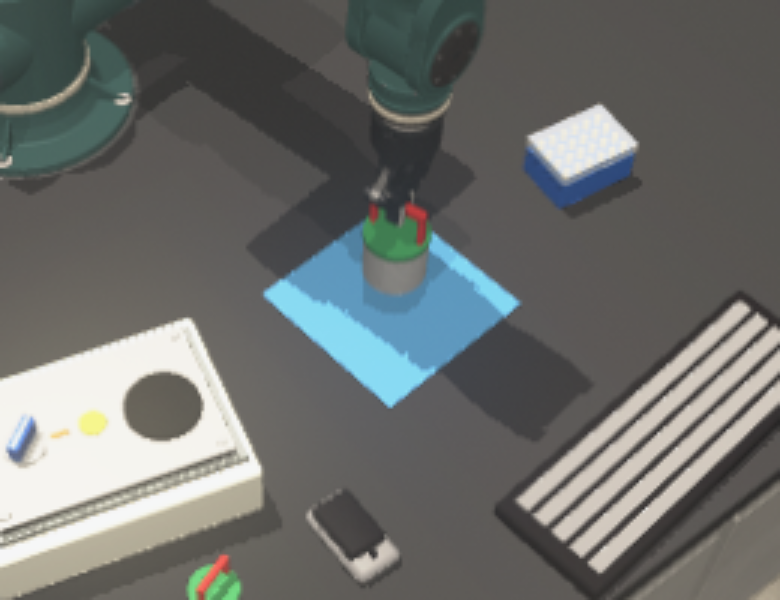

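Request:
step_arm:
  steps: "0 0 0.3 0 0 0; 0 0 0.6 0 0 0; 0 0 0.8 0 0 0; 0 0 0.9 0 0 0; 0 0 1.0 0 0 0; 0 0 1.05 0 0 0; 0 0 1.08 0 0 0; 0 0 1.1 0 0 0"

```text
time: 5.68
tcp_pos: [552.1, 173.7, 119.1]
tool_rot: [0.986, 0.169, 0.0, 0.0]
ft_force: [1.0, -0.3, -4.0]
grip_width: 0.13
```

Request:
step_arm:
  steps: "0 0 0.02 0 0 0; 0 0 0.04 0 0 0; 0 0 0.06 0 0 0; 0 0 0.07 0 0 0; 0 0 0.08 0 0 0; 0 0 0.08 0 0 0; 0 0 0.08 0 0 0; 0 0 0.08 0 0 0"

```text
time: 6.35
tcp_pos: [552.4, 174.1, 116.8]
tool_rot: [0.986, 0.169, 0.001, -0.0]
ft_force: [-3.5, 1.4, 9.5]
grip_width: 0.132
```

The force has reversed to +9.5 N, so the canister is on the mat. I'll release it.

Request:
step_arm:
  steps: "0 0 -0.02 0 0 0; 0 0 -0.03 0 0 0; 0 0 -0.03 0 0 0; 0 0 -0.03 0 0 0; 0 0 -0.03 0 0 0; 0 0 -0.03 0 0 0; 0 0 -0.03 0 0 0; 0 0 -0.03 0 0 0"
  gripper: 0

```text
time: 7.02
tcp_pos: [552.0, 173.7, 116.9]
tool_rot: [0.986, 0.169, -0.0, 0.0]
ft_force: [-0.1, 0.3, 1.0]
grip_width: 1.005
```

Request:
step_arm:
  steps: "0 0 -0.1 0 0 0; 0 0 -0.4 0 0 0; 0 0 -0.9 0 0 0; 0 0 -1.6 0 0 0; 0 0 -2.4 0 0 0; 0 0 -3.2 0 0 0; 0 0 -4.0 0 0 0; 0 0 -4.2 0 0 0"

```text
time: 7.68
tcp_pos: [552.9, 173.9, 289.9]
tool_rot: [0.986, 0.169, 0.003, 0.0]
ft_force: [0.5, -0.1, 1.0]
grip_width: 1.001
```

```bash
python3 - <<'E'
from h import *
s=env.read_state(); print(s['time'],s['tcp_pos'],s['tool_rot'],s['ft_force'],s['grip_width'])
p,d=env.snapshot('wrist'); save('w5',p); np.savez('pics/w5.npz',p=p,d=d,pos=s['tcp_pos'],q=s['tool_rot'])
E
```

```text
7.6833 [552.87227058 173.86144535 289.92857334] [9.85605732e-01 1.69033618e-01 2.99597553e-03 1.52016231e-05] [ 0.53098998 -0.12793164  0.95727317] 1.000550777885012
```

View pics/w5.png

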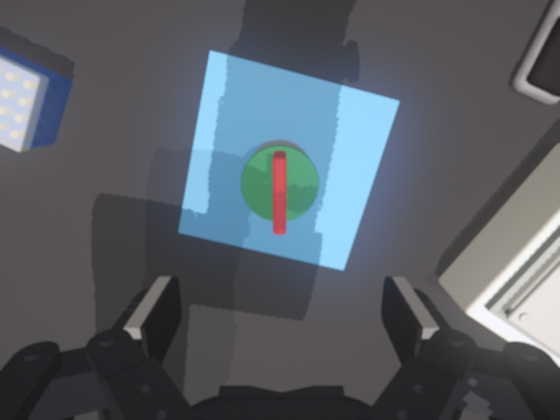

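The canister stands upright and centred on the mat. The handle is at (280,192), inside mat corners spanning (180–398, 52–268). Now I'll move to the fastener, turning the tool about 105° on the way.

Request:
step_arm:
  steps: "-0.2 0.6 -0.1 0 0 -6; -0.5 1.3 -0.2 0 0 -13; -0.8 2.0 -0.3 0 0 -19; -1.1 2.8 -0.3 0 0 -26; -1.4 3.6 -0.3 0 0 -32; -1.7 4.4 -0.3 0 0 -39; -2.0 5.2 -0.3 0 0 -45; -2.3 6.0 -0.3 0 0 -52"

```text
time: 8.4
tcp_pos: [544.6, -84.8, 296.0]
tool_rot: [0.81, 0.586, -0.0, -0.0]
ft_force: [1.2, 0.1, -0.5]
grip_width: 0.996
```

```bash
python3 - <<'E'
from h import *
s=env.read_state(); print(s['time'],s['tcp_pos'],s['tool_rot'],s['joint_positions'])
Rt=R.from_quat(s['tool_rot']).as_matrix(); print(np.degrees(np.arctan2(Rt[1,0],Rt[0,0])))
print((np.array([537,-313,300])-s['tcp_pos'])@Rt/40)
E
```

```text
8.4 [544.57428601 -84.79355364 296.02282926] [ 8.10261201e-01  5.86068692e-01 -3.13185392e-04 -4.20058907e-04] [-3.02336918e-01  3.01142627e-01  1.43122637e-01  1.41382426e+00
  1.67445859e-06  1.58685878e+00]
71.75706005739374
[-5.47768583  1.60603773 -0.10102912]
```

Request:
step_arm:
  steps: "-0.7 0.2 0 0 0 -6; -1.5 0.4 0 0 0 -13; -2.3 0.7 0 0 0 -19; -3.1 0.9 0 0 0 -26; -3.9 1.1 0 0 0 -33; -4.7 1.4 0 0 0 -39; -5.3 1.6 0 0 0 -46; -5.5 1.6 0 0 0 -53"

```text
time: 9.07
tcp_pos: [535.5, -315.6, 294.9]
tool_rot: [0.464, 0.886, -0.0, -0.001]
ft_force: [0.2, -0.1, -0.3]
grip_width: 0.997
```

```bash
python3 - <<'E'
from h import *
s=env.read_state(); print(s['time'],s['tcp_pos'],s['tool_rot'],s['joint_positions'])
p,d=env.snapshot('wrist'); save('w6',p); np.savez('pics/w6.npz',p=p,d=d,pos=s['tcp_pos'],q=s['tool_rot'])
E
```

```text
9.0667 [ 535.50012238 -315.61190973  294.92981925] [ 4.64398620e-01  8.85625821e-01 -9.69369976e-05 -9.03797080e-04] [-6.63353219e-01  4.33559961e-01  3.46686035e-01  1.48566588e+00
 -5.15047500e-04  3.02558554e-01]
```

View pics/w6.png

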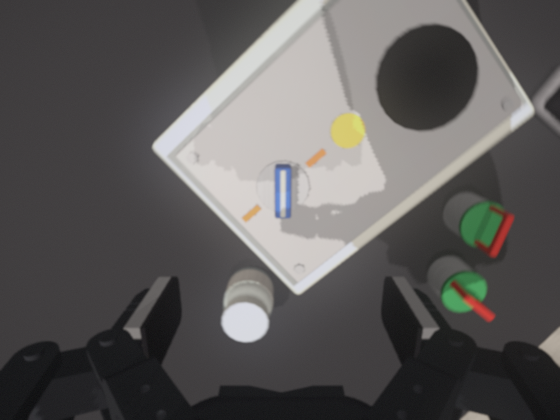

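```bash
cat > m2.py <<'E'
from h import *
import sys
f=np.load('pics/%s.npz'%sys.argv[1]); p=f['p']; d=f['d']; pose=(f['pos'],f['q'])
Rt=R.from_quat(pose[1]).as_matrix(); x=Rt[:,0]; box=eval(sys.argv[2])
print('tool x angle',np.degrees(np.arctan2(x[1],x[0])))
def ang(w): d=w[1]-w[0]; return np.degrees(np.arctan2(d[1],d[0]))%180
om=mask(p,(8,80,100),(21,255,255),box); n,l,s,cc=cv2.connectedComponentsWithStats(om)
o=[cc[i] for i in range(1,n) if s[i,4]>25]; w=onplane('wrist',o,113,pose); print('orange',np.round(o,1).tolist(),w.round(1).tolist(),w.mean(0),ang(w[:2]))
A=ang(w[:2])
m=mask(p,(105,75,50),(128,255,255),box); c,a,ct=blob(m)
hull=np.zeros_like(m); cv2.fillPoly(hull,[cv2.convexHull(ct)],255); v,u=np.nonzero(hull)
o_,r=ray('wrist',np.c_[u,v],pose); P=o_+r*d[v,u][:,None]; t=np.abs(P[:,2]-141)<6; q=P[t]
print('hull',c,a,len(q),np.median(q[:,2])); rc=cv2.minAreaRect(q[:,:2].astype(np.float32)); b=cv2.boxPoints(rc); e=max([b[1]-b[0],b[2]-b[1]],key=np.linalg.norm)
W=np.degrees(np.arctan2(e[1],e[0]))%180
C=np.array([*rc[0],141]); print('wing',C,rc[1],W,'fastener rad',np.radians(W-A),'tool mm',((C-pose[0])@Rt).round(1))
E
python3 m2.py w6 "(200,120,370,250)"
```

```text
tool x angle 124.65731396145934
orange [[315.6, 157.6], [251.0, 213.1]] [[545.1, -274.6, 113.0], [526.4, -350.7, 113.0]] [ 535.76386948 -312.62097862  113.        ] 76.19674415702326
hull [282.89224138 189.87068966] 464 776 141.48854443075462
wing [ 535.21936035 -312.05014038  141.        ] (12.575358390808105, 42.60141372680664) 125.19086 fastener rad 0.855108582044576 tool mm [  2.9   2.  153.9]
```

Request:
step_arm:
  steps: "0.03 0.03 0.5 0 0 -0.5; 0.07 0.05 1.2 0 0 -0.5; 0.07 0.05 2.0 0 0 -0.5; 0.07 0.05 2.7 0 0 -0.5; 0.07 0.05 3.3 0 0 -0.5; 0.07 0.05 3.7 0 0 -0.5; 0.07 0.05 3.9 0 0 -0.5; 0.07 0.05 3.97 0 0 -0.5"

```text
time: 9.78
tcp_pos: [535.4, -307.7, 136.6]
tool_rot: [0.463, 0.886, 0.0, -0.001]
ft_force: [0.3, 0.1, 0.2]
grip_width: 1.001
```

Request:
step_arm:
  steps: "0 0 0 0 0 0; 0 0 0 0 0 0; 0 0 0 0 0 0; 0 0 0 0 0 0; 0 0 0 0 0 0; 0 0 0 0 0 0; 0 0 0 0 0 0; 0 0 0 0 0 0"
  gripper: 1

```text
time: 10.45
tcp_pos: [534.4, -310.2, 138.5]
tool_rot: [0.463, 0.886, -0.002, -0.001]
ft_force: [-13.4, -9.7, 6.3]
grip_width: 0.148
```

```bash
python3 - <<'E'
from h import *
s=env.read_state(); print(s)
p,d=env.snapshot('wrist'); save('w7',p)
E
```

```text
{'time': 10.45, 'joint_positions': array([-0.65574071,  0.46886328, -0.02042803,  1.08200544, -0.00449872,
        0.30651998]), 'qd': array([ 1.56590604e-04, -8.75988283e-04, -9.45362605e-04, -3.64729539e-04,
        1.74805299e-03,  7.29419769e-05]), 'effort': array([ 9.58607018e+00, -7.67742348e+01,  3.72915566e+01, -2.13015854e+00,
        4.24759805e+00, -3.00374615e-02]), 'tcp_pos': array([ 534.3978035 , -310.20650094,  138.54078435]), 'tool_rot': array([ 4.62779806e-01,  8.86470377e-01, -2.17168508e-03, -6.37176226e-04]), 'ft_force': array([-13.43951315,  -9.65020798,   6.33693566]), 'ft_torque': array([-1.79356698,  2.66144133, -0.10263552]), 'grip_width': 0.14807067705010718}
```

View pics/w7.png

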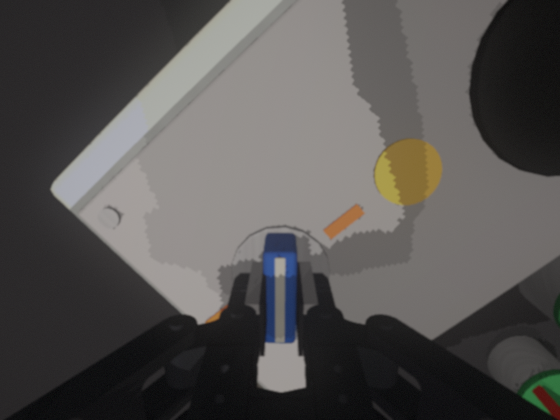

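Both pads hold the wing (opening 0.148). The side load is about 16 N along tool y, so I'll ease that off while turning 49° clockwise.

Request:
step_arm:
  steps: "-0.04 -0.05 0 0 0 3; -0.04 -0.05 0 0 0 9; -0.04 -0.05 0 0 0 15; -0.04 -0.05 0 0 0 21; -0.04 -0.05 0 0 0 27; -0.04 -0.05 0 0 0 33; -0.04 -0.05 0 0 0 39; -0.04 -0.05 0 0 0 44"

```text
time: 11.17
tcp_pos: [534.9, -310.5, 138.5]
tool_rot: [0.762, 0.647, 0.0, -0.0]
ft_force: [-3.4, 5.7, 6.1]
grip_width: 0.14
```

Request:
step_arm:
  steps: "0 0 0 0 0 3; 0 0 0 0 0 5; 0 0 0 0 0 5; 0 0 0 0 0 5; 0 0 0 0 0 5; 0 0 0 0 0 5; 0 0 0 0 0 5; 0 0 0 0 0 5"

```text
time: 11.83
tcp_pos: [535.1, -310.5, 138.5]
tool_rot: [0.788, 0.615, 0.0, -0.0]
ft_force: [-3.9, 5.9, 7.0]
grip_width: 0.145
```

```bash
python3 - <<'E'
from h import *
s=env.read_state(); print(s['tcp_pos'],s['ft_force'],s['ft_torque'],s['joint_positions'])
Rt=R.from_quat(s['tool_rot']).as_matrix(); print(np.degrees(np.arctan2(Rt[1,0],Rt[0,0])))
p,d=env.snapshot('wrist'); save('w8',p)
E
```

```text
[ 535.06591004 -310.51241584  138.54879091] [-3.85203126  5.85755007  6.98536768] [ 1.02829147  0.40282634 -0.06832993] [-6.57837677e-01  4.69781763e-01 -1.87893564e-02  1.08278046e+00
  8.45908416e-04  1.15784927e+00]
75.96878299968725
```

View pics/w8.png

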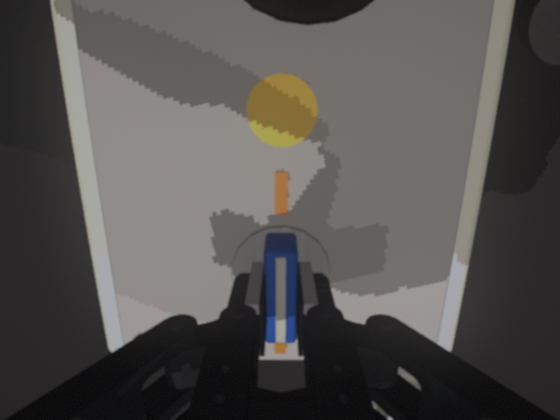

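The slot line (x≈281) lines up with both orange marks, at (281,192) and (281,347). I'll release, rise, and go to the pad with the fingers shut.

Request:
step_arm:
  steps: "0 0 0 0 0 0; 0 0 0 0 0 0; 0 0 0 0 0 0; 0 0 0 0 0 0; 0 0 -0.3 0 0 0; 0 0 -0.9 0 0 0; 0 0 -1.5 0 0 0; 0 0 -2.0 0 0 0"
  gripper: 0.3

```text
time: 12.55
tcp_pos: [535.3, -311.3, 219.6]
tool_rot: [0.788, 0.615, 0.0, 0.0]
ft_force: [-0.3, -0.8, 0.0]
grip_width: 0.701
```

```bash
python3 - <<'E'
from h import *
s=env.read_state(); print(s['time'],s['tcp_pos'],s['ft_force'],s['grip_width'])
p,d=env.snapshot('wrist'); save('w9',p); np.savez('pics/w9.npz',p=p,d=d,pos=s['tcp_pos'],q=s['tool_rot'])
Rt=R.from_quat(s['tool_rot']).as_matrix(); pose=(s['tcp_pos'],s['tool_rot'])
c,a,ct=blob(mask(p,(22,80,60),(35,255,255),(200,50,400,300))); w=onplane('wrist',[c],115,pose); print(c,a,w,(w-pose[0])@Rt/40)
E
python3 m2.py w9 "(200,100,370,330)"
```

```text
12.55 [ 535.30489827 -311.26902858  219.56515937] [-0.313383   -0.77104194  0.00387685] 0.7007370977963352
[280.41114058 108.1438992 ] 1508 [[ 554.1002349  -240.91434314  115.        ]] [[1.82093876 0.02760256 2.61371278]]
tool x angle 75.95670808342392
orange [[280.0, 161.8], [279.5, 270.8]] [[545.4, -274.8, 113.0], [525.2, -354.1, 113.0]] [ 535.31685771 -314.41332582  113.        ] 75.7348421253375
hull [280.06441394 223.49313622] 947 1366 141.3486361183837
wing [ 536.30487061 -311.94152832  141.        ] (43.552001953125, 13.045703887939453) 75.625206 fastener rad -0.0019135114770559459 tool mm [-0.4  1.1 78.6]
```

View pics/w9.png

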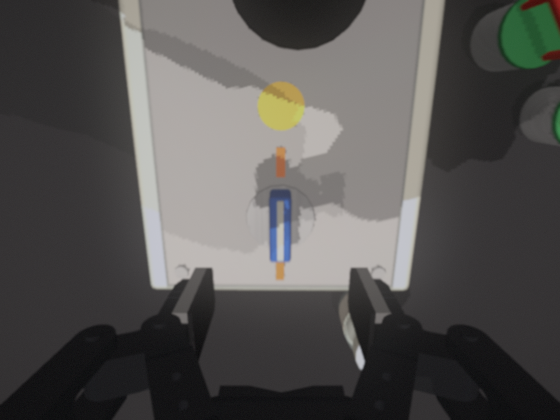

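The fastener reads −0.002 rad. Now I'll move to the pad with closed fingers.

Request:
step_arm:
  steps: "0.4 0 0 0 0 0; 1.0 0 0 0 0 0; 1.6 0.02 0 0 0 0; 1.83 0.03 0.3 0 0 0; 1.83 0.03 0.9 0 0 0; 1.83 0.03 1.5 0 0 0; 1.83 0.03 1.9 0 0 0; 1.83 0.03 2.0 0 0 0"
  gripper: 1

```text
time: 13.27
tcp_pos: [553.0, -239.0, 135.0]
tool_rot: [0.788, 0.616, -0.001, -0.002]
ft_force: [0.2, 0.1, -0.5]
grip_width: -0.0
```

Request:
step_arm:
  steps: "0 0 0.05 0 0 0; 0 0 0.1 0 0 0; 0 0 0.15 0 0 0; 0 0 0.2 0 0 0; 0 0 0.25 0 0 0; 0 0 0.3 0 0 0; 0 0 0.35 0 0 0; 0 0 0.38 0 0 0"

```text
time: 13.93
tcp_pos: [554.5, -240.7, 123.7]
tool_rot: [0.788, 0.615, 0.0, 0.001]
ft_force: [-2.0, 2.1, 10.5]
grip_width: 0.002
```

Request:
step_arm:
  steps: "0 0 0.03 0 0 0; 0 0 0.06 0 0 0; 0 0 0.08 0 0 0; 0 0 0.1 0 0 0; 0 0 0.1 0 0 0; 0 0 0.1 0 0 0; 0 0 0.1 0 0 0; 0 0 0.1 0 0 0"

```text
time: 14.6
tcp_pos: [554.6, -240.7, 121.9]
tool_rot: [0.788, 0.615, 0.001, 0.002]
ft_force: [-10.3, 5.5, 34.9]
grip_width: -0.003
```

Request:
step_arm:
  steps: "0 0 -0.01 0 0 0; 0 0 -0.02 0 0 0; 0 0 -0.02 0 0 0; 0 0 -0.02 0 0 0; 0 0 -0.02 0 0 0; 0 0 -0.02 0 0 0; 0 0 -0.02 0 0 0; 0 0 -0.02 0 0 0"

```text
time: 15.27
tcp_pos: [554.6, -240.7, 121.9]
tool_rot: [0.788, 0.615, 0.001, 0.001]
ft_force: [-7.2, 3.7, 25.2]
grip_width: -0.002
```

```bash
python3 - <<'E'
from h import *
s=env.read_state(); print(s['time'],s['tcp_pos'],s['ft_force'],s['qd'].round(4))
p,d=env.snapshot('wrist'); save('w10',p)
p,d=env.snapshot('scene'); cv2.imwrite('pics/s10.png',cv2.resize(p[120:340,130:400,::-1],None,fx=2.7,fy=2.7))
o,r=ray('wrist',[[0,0]],(s['tcp_pos'],s['tool_rot']))
pp,dd=env.snapshot('wrist')
for n,(u,v) in dict(left=(180,150),right=(385,150),up=(230,40)).items():
    o,r=ray('wrist',[[u,v]],(s['tcp_pos'],s['tool_rot'])); print(n,(o+r*np.median(dd[v-3:v+4,u-3:u+4])).round(1))
print(env.read_state()['ft_force'])
E
```

```text
15.2667 [ 554.59319062 -240.73226565  121.92651698] [-7.23695096  3.7459261  25.23554426] [ 0.0018  0.0011 -0.0009  0.0003  0.      0.0004]
left [[ 530.  -174.6  106.4]]
right [[ 609.8 -193.3  114.3]]
up [[ 562.3 -141.3  114.2]]
[-6.36098228  4.16013832 26.41258103]
```

View pics/w10.png

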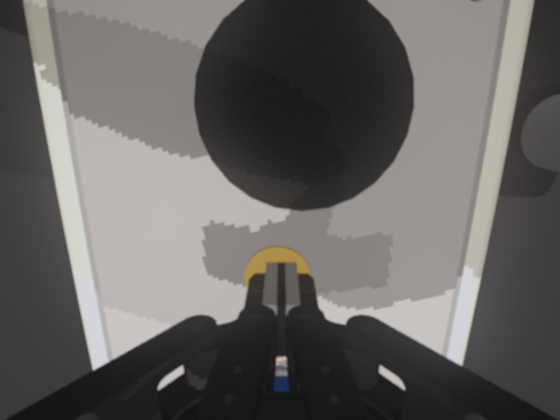

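View pics/s10.png

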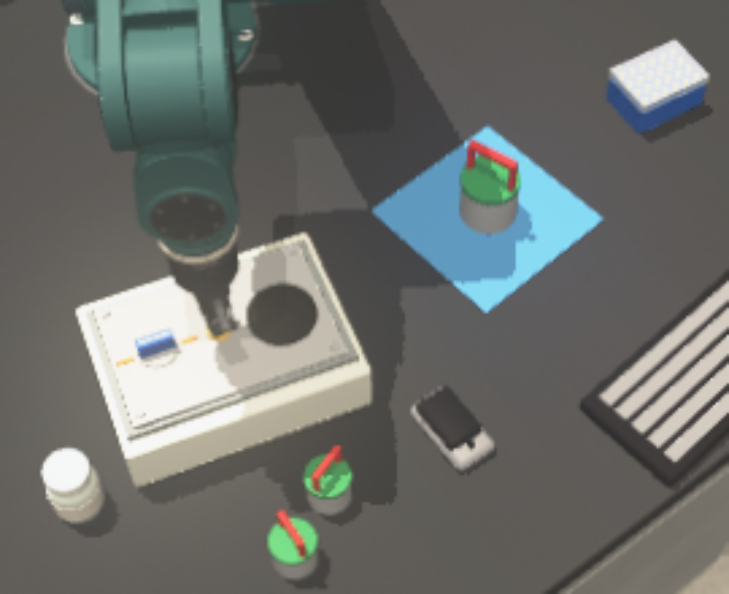

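The panel face reads 106.4 mm (home is 106) and the stand top reads 114.2, as it should with the panel down. The push is steady at about 25 N, the slot is still in line with the marks, and the canister stands upright on the mat. I'll hand in.

```bash
python3 -c "
from bench import env
print(env.close_job()); print(env.read_state()['ft_force'])"
```

```text
the job is handed in; nothing more can be done
None
the job is handed in; nothing more can be done
```

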